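# Pack out and clamp a mask blank

### The job

Clamp the mask blank on the carving board against the end stop: the push clamp's stroke is short, so choose the one packing block whose length suits the gap between blank and clamp, stand it lengthwise in that gap in line with the clamp and let go of it, then push the clamp's ram up until blank and block are held tight, firmly but without crushing them. Then press the black lock plunger on top of the clamp down to its stop and let it come back up, leaving everything still tight; do not knock over the bottle or the cup.

Things in the scene. Friction and masses are not known exactly. Their poses are not given: they have to be found in the camera images.
- board: Wooden carving board, 120 x 420 x 20 mm, fixed to the bench; origin under its centre, its y axis runs along its length towards the end stop. The stop is a dark wooden block 110 mm wide (x), 30 mm thick, 45 mm tall above the board; its inner face is at board y = +170 mm. The blank, the gap and the clamp lie in line along board x = 0.
- stop_face (a point): Point on the stop's inner face, 26 mm above the board's top.
- blank: Pale wooden mask rough-out lying loose on the board, 84 mm wide (x), 100 mm long (y), 62 mm tall at the nose; the ends are flat and upright up to 34 mm; origin under its centre. At the start it lies 1 to 3 mm off the stop.
- clamp: Push clamp fixed on the board: grey housing 44 mm wide (x) and 45 mm long (y), top 56 mm above the board, on a steel foot plate 90 mm wide; origin under the housing's centre, on the board's top; its y axis points to the stop like the board's. Where it is fixed along the board differs from start to start.
- ram: The clamp's sliding ram; origin at the centre of the front face of its steel pad (36 x 36 mm), 26 mm above the board. It slides along the clamp's +y by at most 40 mm from fully back (the origin is then 36.5 mm ahead of the clamp's origin), stiffly (about 4 N), and stays where it is left.
- push_face (a point): Centre of the rear face of the ram's wooden push plate (50 mm wide, 60 mm tall, 12 mm thick, standing 4 to 64 mm above the board), 113 mm behind the pad's front face and 34 mm above the board. Push here towards clamp +y to drive the ram.
- lock (a joint): Lock plunger on the housing: 0 when up, 0.010 m when pressed fully down; spring, about 8 N at the bottom.
- lock_top (a point): Centre of the top of the plunger's black head, 26 mm across, 76 mm above the board when up.
- packer_short: Loose brown hardwood packing block, 28 mm wide (x), 40 mm long (y), 40 mm tall; origin under its centre.
- packer_mid: Loose brown hardwood packing block, 28 mm wide (x), 65 mm long (y), 40 mm tall; origin under its centre.
- packer_long: Loose brown hardwood packing block, 28 mm wide (x), 90 mm long (y), 40 mm tall; origin under its centre.
- oil_bottle: Amber glass oil bottle, 48 mm across, 110 mm tall, loose and upright; origin under its centre.
- water_cup: White ceramic cup, 72 mm across, 75 mm tall, loose; origin under its centre.
There are look-alikes about, which are no part of the job. Leave any pink or yellow look-alike of the packer_long alone.

How it is judged (in metres and radians):
On the way, in this order (a step that is already met when the one before it is completed fails the run):
1. one packing block stands lengthwise in the gap between blank and clamp, let go (((x of packer_short in the frame of board between -0.015 and 0.015 m and y of packer_short in the frame of board between -0.08 and 0.07 m and z of packer_short in the frame of board between 0.015 and 0.024 m and angle between the y axis of packer_short and the y axis of board, either way round below 0.15 rad and angle between packer_short's own z axis and vertical below 0.1 rad and contact force between packer_short and the fingers below 0.2 N and linear speed of packer_short below 0.01 m/s) or (x of packer_mid in the frame of board between -0.015 and 0.015 m and y of packer_mid in the frame of board between -0.08 and 0.07 m and z of packer_mid in the frame of board between 0.015 and 0.024 m and angle between the y axis of packer_mid and the y axis of board, either way round below 0.15 rad and angle between packer_mid's own z axis and vertical below 0.1 rad and contact force between packer_mid and the fingers below 0.2 N and linear speed of packer_mid below 0.01 m/s) or (x of packer_long in the frame of board between -0.015 and 0.015 m and y of packer_long in the frame of board between -0.08 and 0.07 m and z of packer_long in the frame of board between 0.015 and 0.024 m and angle between the y axis of packer_long and the y axis of board, either way round below 0.15 rad and angle between packer_long's own z axis and vertical below 0.1 rad and contact force between packer_long and the fingers below 0.2 N and linear speed of packer_long below 0.01 m/s))), for 0.2 s.
2. the ram presses that block against the blank, and the blank against the stop, with more than 7 N (((x of packer_short in the frame of board between -0.015 and 0.015 m and y of packer_short in the frame of board between -0.08 and 0.07 m and z of packer_short in the frame of board between 0.015 and 0.024 m and angle between the y axis of packer_short and the y axis of board, either way round below 0.15 rad and angle between packer_short's own z axis and vertical below 0.1 rad and contact force between ram and packer_short above 7 N and contact force between packer_short and blank above 7 N and y of blank in the frame of board between 0.1165 and 0.1225 m and x of blank in the frame of board between -0.02 and 0.02 m and angle between the y axis of blank and the y axis of board, either way round below 0.06 rad) or (x of packer_mid in the frame of board between -0.015 and 0.015 m and y of packer_mid in the frame of board between -0.08 and 0.07 m and z of packer_mid in the frame of board between 0.015 and 0.024 m and angle between the y axis of packer_mid and the y axis of board, either way round below 0.15 rad and angle between packer_mid's own z axis and vertical below 0.1 rad and contact force between ram and packer_mid above 7 N and contact force between packer_mid and blank above 7 N and y of blank in the frame of board between 0.1165 and 0.1225 m and x of blank in the frame of board between -0.02 and 0.02 m and angle between the y axis of blank and the y axis of board, either way round below 0.06 rad) or (x of packer_long in the frame of board between -0.015 and 0.015 m and y of packer_long in the frame of board between -0.08 and 0.07 m and z of packer_long in the frame of board between 0.015 and 0.024 m and angle between the y axis of packer_long and the y axis of board, either way round below 0.15 rad and angle between packer_long's own z axis and vertical below 0.1 rad and contact force between ram and packer_long above 7 N and contact force between packer_long and blank above 7 N and y of blank in the frame of board between 0.1165 and 0.1225 m and x of blank in the frame of board between -0.02 and 0.02 m and angle between the y axis of blank and the y axis of board, either way round below 0.06 rad))), for 0.2 s.
3. the lock plunger is pressed down to its stop while blank and block are held (value of joint lock above 0.0085 m and ((contact force between ram and packer_short above 0.5 N and contact force between packer_short and blank above 0.5 N) or (contact force between ram and packer_mid above 0.5 N and contact force between packer_mid and blank above 0.5 N) or (contact force between ram and packer_long above 0.5 N and contact force between packer_long and blank above 0.5 N))), for 0.1 s.
At the end, for the whole second after the job is handed in: Blank against the stop (3 mm, square within 3 deg, 20 mm of the centre line); one packing block upright on the board between ram and blank, lengthwise (8 deg, 15 mm of the centre line), still pressed by the ram and on the blank (over 0.5 N each); plunger back up (2.5 mm) (y of blank in the frame of board between 0.1165 and 0.1225 m and x of blank in the frame of board between -0.02 and 0.02 m and angle between the y axis of blank and the y axis of board, either way round below 0.06 rad and value of joint lock below 0.0025 m and linear speed of blank below 0.01 m/s and ((x of packer_short in the frame of board between -0.015 and 0.015 m and y of packer_short in the frame of board between -0.08 and 0.07 m and z of packer_short in the frame of board between 0.015 and 0.024 m and angle between the y axis of packer_short and the y axis of board, either way round below 0.15 rad and angle between packer_short's own z axis and vertical below 0.1 rad and contact force between ram and packer_short above 0.5 N and contact force between packer_short and blank above 0.5 N) or (x of packer_mid in the frame of board between -0.015 and 0.015 m and y of packer_mid in the frame of board between -0.08 and 0.07 m and z of packer_mid in the frame of board between 0.015 and 0.024 m and angle between the y axis of packer_mid and the y axis of board, either way round below 0.15 rad and angle between packer_mid's own z axis and vertical below 0.1 rad and contact force between ram and packer_mid above 0.5 N and contact force between packer_mid and blank above 0.5 N) or (x of packer_long in the frame of board between -0.015 and 0.015 m and y of packer_long in the frame of board between -0.08 and 0.07 m and z of packer_long in the frame of board between 0.015 and 0.024 m and angle between the y axis of packer_long and the y axis of board, either way round below 0.15 rad and angle between packer_long's own z axis and vertical below 0.1 rad and contact force between ram and packer_long above 0.5 N and contact force between packer_long and blank above 0.5 N))); the robot touches nothing.
It fails at once if blank crushed: a packing block pressed on it with more than 45 N (contact force between any of packer_short, packer_mid, packer_long and blank above 45 N).
It fails at once if clamp forced: the fingers pressed on it with more than 60 N (contact force between the fingers and clamp above 60 N).
It fails at once if the bottle or the cup was knocked over (angle between any of oil_bottle, water_cup's own z axis and vertical above 0.6 rad).
It also fails if it takes over 64 s, if anything falls off the work surface, if the arm or the gripper's body presses on something with over 40 N, if the wrist force passes 120 N, or if a joint passes its speed limit or range.

### The arm

A 7-joint arm with a two-finger parallel gripper is mounted at the origin on the work surface. World frame = base frame: x ahead of the robot, y to its left, z up, the work surface at z = 0. Lengths are in m, angles in degrees, forces in N, time in s.
With the tool pointing down it reaches from about 0.425 to 0.875 m from the base axis. Payload 4.7 kg.
Tool frame: the origin (TCP) lies midway between the tips of the shut fingers; the grasp point (between the pads) lies 19 mm behind it; z points along the fingers, y is the direction in which the jaws open and shut (so a half turn about z gives the same grasp; the last joint's range is limited). The gripper opens to 87 mm and grips with 3 to 60 N. Pads are 19 mm wide; open, the fingers measure 117 mm over their backs; the gripper's body (75 mm by 190 mm) begins 51 mm behind the grasp point.
Start: joints at [-64.681, 18.392, -4.016, 83.108, 1.295, 78.541, -3.26], TCP at [0.27, 0.591, 0.223] pointing down, gripper open.
Joint ranges: [-163.93, 163.93], [-17.29, 119.83], [-79.2, 71.16], [3.27, 140.29], [-89.18, 269.18], [5.43, 117.66], [-154.24, 154.24]. Speed limits (degrees/s): [147.25, 147.25, 180, 180, 180, 180, 180].

### API

Orientations are given as [roll, pitch, yaw] about the fixed x, y, z axes, in that order (R = Rz(yaw) Ry(pitch) Rx(roll)).
In Python, from cell import env gives the robot as it stands. The module is installed in compiled form; this text tells all that it offers.
- The arm moves only by the tool servo_tool, never from a script. Its argument "plan" is a list of rows, each a list of 3 entries, a list of its own where there are three numbers: the opening, from 0 (shut) to 1 (fully open), then the shift along the tool's x, y, z in cm, then the turn, a rotation vector about the tool's x, y, z in degrees. A call has 1 to 20 rows; each row shifts and turns the pose as measured when the row begins, along the tool's axes as they then stand; what a row does not reach is not made up. A row lasts 1/12 s, in which the tool goes at most 41.7 mm and 7.16 degrees, less where a joint would pass 70% of its speed; a pose out of reach is approached as far as the arm can. A call is refused whole if a number of a shift passes 4.17 or a number of a turn 7.16, either way. A call with a gripper value outside its range is refused whole. The fingers move at their own pace and stop on an object; "force" is the grip in N (left out, the last holds). Time passes only in rows, so rows that do not move let the fingers close. It gives the time, the measured TCP pose, the force and the opening at its end, in the units of the state.
- env.get_obs(): the state, without advancing time (a new reading comes with each control period).
- env.read_camera(name): name is "scene" or "top" or "wrist"; returns a dict with "image" (400x640x3 uint8, blue, green, red), "fx", "fy", "cx", "cy" (pixels), "rvec" (rotation vector, rad) and "tvec" (3), from world to camera coordinates, as OpenCV has them; the wrist camera has in their place "T_tool_cam" (4x4, takes a point from camera to tool coordinates, whose origin is the TCP and whose axes are the flange's). Camera axes: x right, y down, z forward; pixel columns grow to the right and rows downward; lengths in m; the calibration is good to about 2 mm. A picture is of the moment at which its call begins: read the wrist's pose just before it. There is no depth.
- env.sign_off(): hands the job in, once; it reports no verdict.
The state is a dict: "time_s": time; "qpos": joint angles; "joint_velocities": joint speeds; "effort": joint torques, N m; "tool_pos": TCP position; "tool_rot": TCP orientation; "force": force on the tool from outside, world axes, zero at the start; "wrist_torque": the same for the moment, N m; "grip_width": finger opening in m.
Only numpy, scipy, OpenCV 4.12 (cv2) and the standard library are available. Lean on these libraries where they do the work, as an engineer would, in place of code of your own. Each camera call takes 0.05 s, during which the arm holds its last target. There are 200 camera calls.

## Working session

There is one attempt and no reset: what is moved stays moved. The work goes in short steps, Python scripts to look and compute and a tool call to move; the robot and the scene stay as the last step left them, time stands still between calls to the robot, and variables do not carry over. Pictures are saved under pics/ and viewed, about 8 in all and at most 12, crops included, and the job is handed in when it is done.

Besides the shell and the picture viewer there is one more tool, called after "Emit:" by a JSON object that holds its "api" and its "payload". servo_tool: Moves the arm, as the interface text tells. Its arguments: {"type":"object","properties":{"plan":{"type":"array"},"force":{"type":"number"}},"required":["plan"]}

```bash
mkdir -p pics; cat > h.py <<'E'
from cell import env
import numpy as np, cv2
from scipy.spatial.transform import Rotation as R
def cam(n):
    o=env.get_obs(); c=env.read_camera(n)
    if n=="wrist":
        T=np.eye(4);T[:3,:3]=R.from_euler('xyz',o['tool_rot'],degrees=True).as_matrix();T[:3,3]=o['tool_pos']
        W=T@np.array(c['T_tool_cam'])
    else:
        Rm=cv2.Rodrigues(np.array(c['rvec'],float))[0]; W=np.eye(4);W[:3,:3]=Rm.T;W[:3,3]=-Rm.T@np.array(c['tvec']).ravel()
    c['W']=W; return c
def px(c,u,v,z):
    d=c['W'][:3,:3]@np.array([(u-c['cx'])/c['fx'],(v-c['cy'])/c['fy'],1]); p=c['W'][:3,3]
    return p+d*(z-p[2])/d[2]
def proj(c,P):
    q=c['W'][:3,:3].T@(np.array(P)-c['W'][:3,3]); return q[0]/q[2]*c['fx']+c['cx'],q[1]/q[2]*c['fy']+c['cy']
E
python3 - <<'E'
from h import *
print(env.get_obs())
for n in ("top","scene"):
    c=cam(n); cv2.imwrite(f"pics/{n}0.png",c['image']); print(n,c['W'].round(3).tolist(),c['fx'],c['cx'],c['cy'])
E
```

```text
{'time_s': 0.0, 'qpos': array([-64.68129006,  18.44177451,  -4.01490716,  83.1753744 ,
         1.29582367,  78.54187243,  -3.2597198 ]), 'joint_velocities': array([-0.0742174 ,  0.01625457,  0.02869438, -0.03273462, -0.03178863,
        0.02889216,  0.00718028]), 'effort': array([-3.82415574e-04, -4.91290319e+01, -4.04012511e-01, -3.12524557e+01,
       -6.37818128e-02,  4.38903482e-02,  2.13344811e-04]), 'tool_pos': array([0.26948546, 0.59088212, 0.22142654]), 'tool_rot': array([-1.79886268e+02,  6.81390039e-03,  1.55490909e+02]), 'force': array([-0.13234824, -0.64090897, -0.23406215]), 'wrist_torque': array([-0.0168855 , -0.03622303,  0.01020848]), 'grip_width': 0.08678795974746886}
top [[-0.007, -0.973, 0.232, 0.268], [-1.0, 0.005, -0.006, -0.023], [0.005, -0.232, -0.973, 1.053], [0.0, 0.0, 0.0, 1.0]] 427.77021175043177 316.8090830662017 200.35249202377068
scene [[0.371, 0.79, -0.488, 0.908], [0.929, -0.321, 0.186, -0.179], [-0.01, -0.522, -0.853, 0.829], [0.0, 0.0, 0.0, 1.0]] 386.335884152671 323.939422828808 207.02082035798358
```

View pics/top0.png

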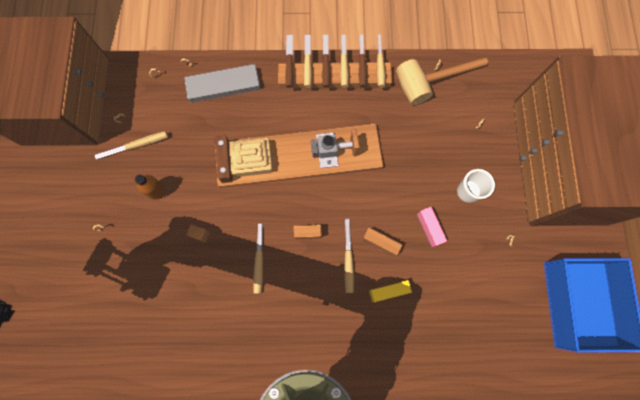

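View pics/scene0.png

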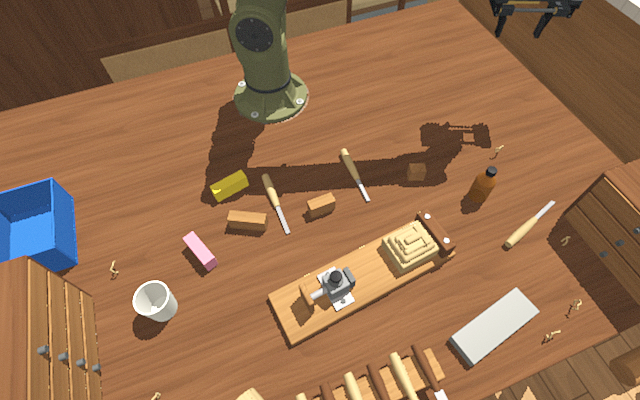

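Top view: stop (222,159), blank (250,156), clamp (328,147). There are three brown blocks at (197,232), (307,231) and (384,241). The pink (432,226) and yellow (391,291) ones are look-alikes. I'll enlarge the crops to measure the gap and block lengths.

```bash
python3 - <<'E'
from h import *
im=cv2.imread("pics/top0.png")
a=cv2.resize(im[110:200,200:400],None,fx=4,fy=4,interpolation=cv2.INTER_CUBIC)
b=cv2.resize(im[205:265,180:420],None,fx=10/3,fy=10/3,interpolation=cv2.INTER_CUBIC)
b=np.clip(b.astype(float)*1.5,0,255).astype('uint8')
cv2.imwrite("pics/crop1.png",np.vstack([a,b])); print(a.shape,b.shape)
c=cam("top")
for n,u,v,z in [("short",197,232,.04),("mid",307,231,.04),("long",384,241,.04),("stop",222,159,.06),("clamp",328,147,.08),("bottle",147,183,.05),("cup",477,186,.07)]: print(n,px(c,u,v,z).round(3))
E
```

```text
(360, 800, 3) (200, 800, 3)
short [0.433 0.257 0.04 ]
mid [ 0.434 -0.005  0.04 ]
long [ 0.408 -0.189  0.04 ]
stop [0.609 0.201 0.06 ]
clamp [ 0.631 -0.057  0.08 ]
bottle [0.552 0.383 0.05 ]
cup [ 0.535 -0.412  0.07 ]
```

View pics/crop1.png

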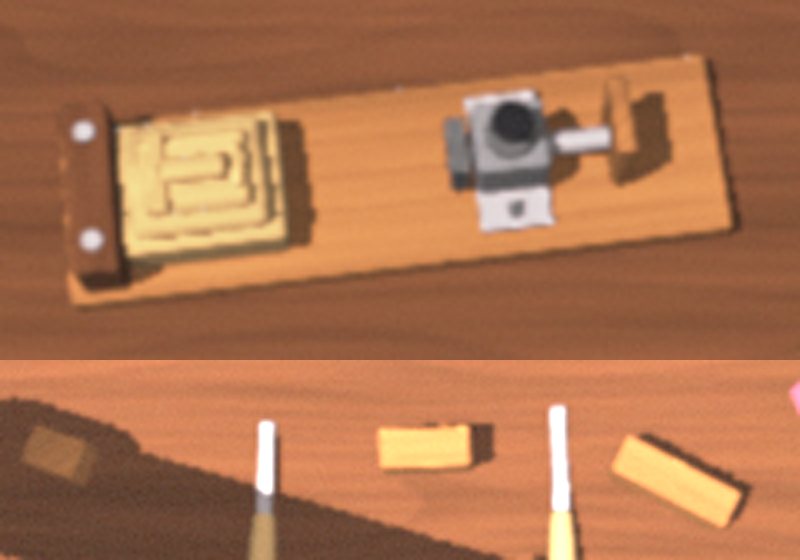

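The crop shows the board corners at about (705,57), (735,231) and (70,305). The blank's end is near x≈284 and the pad's front near x≈447. The blocks by length are short (57,455), mid (424,447) and long (678,482).

```bash
python3 - <<'E'
from h import *
c=cam("top")
def P(x,y,z): return px(c,200+(x+.5)/4-.5,110+(y+.5)/4-.5,z)
NR=P(735,231,.02);FR=P(705,57,.02);NL=P(70,305,.02)
yax=(NL-NR);print("len",np.linalg.norm(yax),"wid",np.linalg.norm(FR-NR))
yax/=np.linalg.norm(yax); yaw=np.degrees(np.arctan2(yax[1],yax[0]))-90
xax=np.array([yax[1],-yax[0],0]); 
cen=(FR+NL)/2; cen[2]=0; print("cen",cen,"yaw",yaw, NR,FR,NL)
def B(p): d=p-cen; return np.array([d@xax,d@yax,p[2]]).round(4)
for n,x,y,z in [("stop in far",110,103,.065),("stop in near",127,275,.065),("blank end far",275,112,.054),("blank end near",287,243,.054),("pad far",445,118,.064),("pad near",455,188,.064),("pad topmid",450,150,.064),("lock",514,121,.096),("plate far",605,82,.084),("plate near",618,160,.084),("plate rear far",628,82,.084),("plate rear near", 636,150,.084)]: print(n,B(P(x,y,z)))
# packers: colour mask
im=c['image'].astype(int); hsv=cv2.cvtColor(c['image'],cv2.COLOR_BGR2HSV)
for n,(u,v) in dict(short=(197,232),mid=(307,231),long=(384,241)).items():
    print(n,hsv[v,u],hsv[v-18,u+ (0 if n!='short' else 0)],hsv[v,u-25],hsv[v,u+25])
E
```

```text
len 0.4206810411953133 wid 0.11918441830451998
cen [0.6345993  0.01757576 0.        ] yaw 6.316273176407677 [ 0.59858638 -0.1987026   0.02      ] [ 0.71689411 -0.18427328  0.02      ] [0.55230448 0.2194248  0.02      ]
stop in far [0.0528 0.168  0.065 ]
stop in near [-0.0584  0.1654  0.065 ]
blank end far [0.0398 0.0685 0.054 ]
blank end near [-0.0458  0.0689  0.054 ]
pad far [ 0.0198 -0.0357  0.064 ]
pad near [-0.026  -0.0366  0.064 ]
pad topmid [-0.0013 -0.0364  0.064 ]
lock [ 0.0006 -0.0752  0.096 ]
plate far [ 0.0239 -0.134   0.084 ]
plate near [-0.0266 -0.135   0.084 ]
plate rear far [ 0.0223 -0.1479  0.084 ]
plate rear near [-0.0215 -0.1466  0.084 ]
short [ 12 140 106] [ 11 152 138] [  9 115  71] [ 10 144 110]
mid [ 13 153 228] [ 11 147 139] [ 11 152 149] [ 10 146 152]
long [ 13 154 218] [ 10 148 148] [ 10 148 141] [  9 145 137]
```

```bash
cat >> h.py <<'E'
def to(p,yaw):
    o=env.get_obs(); M=R.from_euler('xyz',o['tool_rot'],degrees=True)
    d=M.inv().apply(np.array(p)-o['tool_pos'])*100
    r=(M.inv()*R.from_euler('xyz',[180,0,yaw],degrees=True)).as_rotvec(degrees=True)
    print("shift cm",d.round(2),"turn",r.round(2),"at",o['tool_pos'].round(4),o['tool_rot'].round(2),"F",o['force'].round(1),"w",o['grip_width'].round(4),"t",o['time_s'])
CEN=np.array([.6346,.0176,0]);YAW=6.32
def bw(x,y,z):
    return CEN+R.from_euler('z',YAW,degrees=True).apply([x,y,z])
E
python3 - <<'E'
from h import *
c=cam("top"); hsv=cv2.cvtColor(c['image'],cv2.COLOR_BGR2HSV)
for n,(u,v) in dict(mid=(307,231),long=(384,241)).items():
    m=np.zeros(hsv.shape[:2],np.uint8); s=np.s_[v-22:v+23,u-26:u+27]
    m[s]=((hsv[s][...,2]>180)&(hsv[s][...,0]<20)&(hsv[s][...,1]>110))*255
    k=max(cv2.findContours(m,cv2.RETR_EXTERNAL,cv2.CHAIN_APPROX_NONE)[0],key=cv2.contourArea)
    w=np.array([px(c,*q[0],.04)[:2] for q in k],np.float32)*1000
    print(n,cv2.minAreaRect(w),cv2.contourArea(k))
to([.5,.2,.22],155); to([.41,-.19,.15],155)
E
```

```text
mid ((434.9035949707031, -4.246063232421875), (64.73423767089844, 26.63549041748047), 89.66588592529297) 259.0
long ((409.0457763671875, -184.36965942382812), (88.47041320800781, 27.18166160583496), 62.48573303222656) 380.5Traceback (most recent call last):
  File "<stdin>", line 9, in <module>
  File "h.py", line 21, in to
    print("shift cm",d.round(2),"turn",r.round(2),"at",o['tool_pos'].round(4),o['tool_rot'].round(2),"F",o['force'].round(1),"w",o['grip_width'].round(4),"t",o['time_s'])
                                                                                                                                 ^^^^^^^^^^^^^^^^^^^^^
AttributeError: 'float' object has no attribute 'round'
```

Long block: 88 × 27 mm measured, centre (0.409, −0.1845), axis 62.5°. Gap ≈ 104 mm, plus 2 mm behind the blank. The short and mid blocks would need 41 mm of stroke or more. The long one needs about 16 mm, so I'll use it. Moving round to it.

```bash
sed -i "s/o\['grip_width'\].round(4)/round(o['grip_width'],4)/" h.py
```

Emit:
{"api": "servo_tool", "payload": {"plan": [[1, [-4, -0.9, 0], [0, 0, 4.2]], [1, [-4, -0.9, 0], [0, 0, 4.2]], [1, [-4, -0.9, 0], [0, 0, 4.2]], [1, [-4, -0.9, 0], [0, 0, 4.2]], [1, [-4, -0.9, 0], [0, 0, 4.2]], [1, [-4, -0.9, 0], [0, 0, 4.2]], [1, [-4, -0.9, 0], [0, 0, 4.2]], [1, [-4, -0.9, 0], [0, 0, 4.2]], [1, [-4, -0.9, 0], [0, 0, 4.2]], [1, [-4, -0.9, 0], [0, 0, 4.2]], [1, [-4, -0.9, 0], [0, 0, 4.2]], [1, [-4, -0.9, 0], [0, 0, 4.2]], [1, [-4, -0.9, 0], [0, 0, 4.2]], [1, [-4, -0.9, 0], [0, 0, 4.2]], [1, [-4, -0.9, 0], [0, 0, 4.2]], [1, [-4, -0.9, 0], [0, 0, 4.2]], [1, [-4, -0.9, 0], [0, 0, 4.2]], [1, [-4, -0.9, 0], [0, 0, 4.2]]]}}

```text
time_s: 1.75
tool_pos: [0.46, -0.0649, 0.2156]
tool_rot: [-179.8, -0.2, 77.3]
force: [0.8, -1.1, 0.9]
grip_width: 0.0869
```

```bash
python3 -c "
from h import *
to([.409,-.1845,.11],62.5)"
```

```text
shift cm [-12.83  -2.32  10.52] turn [-0.18 -0.2  14.79] at [ 0.46   -0.0649  0.2156] [-179.85   -0.22   77.29] F [ 0.8 -1.1  0.9] w 0.0869 t 1.75
```

Emit:
{"api": "servo_tool", "payload": {"plan": [[1, [-3.2, -0.6, 2], [0, 0, 3.7]], [1, [-3.2, -0.4, 2], [0, 0, 3.7]], [1, [-3.2, -0.2, 2], [0, 0, 3.7]], [1, [-3, 0.2, 2], [0, 0, 3.7]], [1, [0, 0, 2], [0, 0, 0]], [1, [0, 0, 0], [0, 0, 0]]]}}

```text
time_s: 2.25
tool_pos: [0.4048, -0.1962, 0.1145]
tool_rot: [179.7, -0.5, 60.6]
force: [-0.5, 1.7, -1.0]
grip_width: 0.0871
```

```bash
python3 - <<'E'
from h import *
to([.409,-.1845,.012],62.5)
c=cam("wrist"); cv2.imwrite("pics/w1.png",c['image']); print(proj(c,[.409,-.1845,.04]), c['W'].round(3).tolist())
E
```

```text
shift cm [ 1.13 -0.26 10.26] turn [ 0.3  -0.54 -1.91] at [ 0.4048 -0.1962  0.1145] [179.71  -0.54  60.6 ] F [-0.5  1.7 -1. ] w 0.0871 t 2.25
(np.float64(316.7197195618613), np.float64(189.81628632752782)) [[0.871, -0.478, -0.113, 0.436], [-0.491, -0.846, -0.21, -0.138], [0.005, 0.238, -0.971, 0.277], [0.0, 0.0, 0.0, 1.0]]
```

View pics/w1.png

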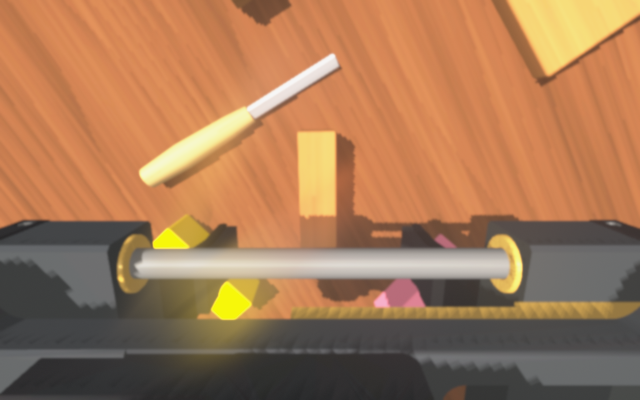

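The wrist view shows the brown block centred at column 317, which agrees with the predicted 316.7, and the fingers have clearance. Descending to grip.

Emit:
{"api": "servo_tool", "payload": {"plan": [[0.75, [0.6, -0.1, 2.5], [-0.3, 0.5, -1]], [0.75, [0.5, -0.1, 2.5], [0, 0, -0.9]], [0.75, [0, 0, 2.4], [0, 0, 0]], [0.75, [0, 0, 0], [0, 0, 0]]], "force": 25}}

```text
time_s: 2.63
tool_pos: [0.4178, -0.1841, 0.0465]
tool_rot: [178.6, -1.3, 62.9]
force: [-1.5, 1.1, -0.8]
grip_width: 0.0692
```

```bash
python3 -c "
from h import *
to([.409,-.1845,.012],62.5)"
```

```text
shift cm [-0.52 -0.85  3.42] turn [ 1.35 -1.31  0.43] at [ 0.4178 -0.1841  0.0465] [178.64  -1.3   62.95] F [-1.5  1.1 -0.8] w 0.0692 t 2.6333
```

Emit:
{"api": "servo_tool", "payload": {"plan": [[0.75, [-0.3, -0.5, 1], [1.3, -1.3, 0]], [0.75, [0, -0.1, 1], [0.2, -0.2, 0]], [0.75, [0, 0, 0], [0, 0, 0]]]}}

```text
time_s: 2.88
tool_pos: [0.4157, -0.1822, 0.0296]
tool_rot: [179.9, 0.1, 63.3]
force: [-0.0, -0.1, 0.4]
grip_width: 0.0659
```

```bash
python3 -c "
from h import *
to([.409,-.1845,.012],62.5)"
```

```text
shift cm [-0.5  -0.49  1.76] turn [0.06 0.14 0.76] at [ 0.4157 -0.1822  0.0296] [1.7995e+02 1.4000e-01 6.3260e+01] F [-0.  -0.1  0.4] w 0.0659 t 2.8833
```

Emit:
{"api": "servo_tool", "payload": {"plan": [[0.75, [-0.5, -0.5, 0.8], [0, 0, 0.7]], [0.75, [0, 0, 0.8], [0, 0, 0]], [0.75, [0, 0, 0], [0, 0, 0]]]}}

```text
time_s: 3.13
tool_pos: [0.4119, -0.1844, 0.0155]
tool_rot: [179.6, -0.0, 62.6]
force: [0.2, 0.4, -1.5]
grip_width: 0.0654
```

```bash
python3 -c "
from h import *
to([.409,-.1845,.012],62.5)"
```

```text
shift cm [-0.14 -0.26  0.35] turn [ 0.39 -0.03  0.13] at [ 0.4119 -0.1844  0.0155] [ 1.7961e+02 -3.0000e-02  6.2630e+01] F [ 0.2  0.4 -1.5] w 0.0654 t 3.1333
```

Emit:
{"api": "servo_tool", "payload": {"plan": [[0.75, [-0.1, -0.3, 0.2], [0.3, 0, 0]], [0.75, [0, 0, 0], [0, 0, 0]], [0, [0, 0, 0], [0, 0, 0]], [0, [0, 0, 0], [0, 0, 0]], [0, [0, 0, 0], [0, 0, 0]], [0, [0, 0, 0], [0, 0, 0]], [0, [0, 0, 0], [0, 0, 0]], [0, [0, 0, 0], [0, 0, 0]]], "force": 25}}

```text
time_s: 3.8
tool_pos: [0.4093, -0.1847, 0.0147]
tool_rot: [179.8, -0.1, 62.5]
force: [-0.7, -0.2, 1.2]
grip_width: 0.0332
```

Emit:
{"api": "servo_tool", "payload": {"plan": [[0, [0, 0, -1.5], [0, 0, 0]], [0, [0, 0, -3], [0, 0, 0]], [0, [0, 0, -3], [0, 0, 0]], [0, [0, 0, -3], [0, 0, 0]], [0, [0, 0, -3], [0, 0, 0]], [0, [0, 0, -1], [0, 0, 0]], [0, [0, 0, 0], [0, 0, 0]]]}}

```text
time_s: 4.38
tool_pos: [0.4056, -0.1843, 0.1639]
tool_rot: [-179.8, 0.1, 62.5]
force: [0.4, -0.5, -1.1]
grip_width: 0.0277
```

```bash
python3 -c "
from h import *
to([.409,-.1845,.012],62.5)
p=bw(0,.0155,.16);print(p); to(p,96.3)"
```

```text
shift cm [ 0.16  0.35 15.19] turn [-0.16  0.07 -0.05] at [ 0.4056 -0.1843  0.1639] [-1.7984e+02  7.0000e-02  6.2450e+01] F [ 0.4 -0.5 -1.1] w 0.0277 t 4.3833
[0.63289374 0.0330058  0.16      ]
shift cm [29.78 10.1   0.33] turn [-1.800e-01  3.000e-02 -3.385e+01] at [ 0.4056 -0.1843  0.1639] [-1.7984e+02  7.0000e-02  6.2450e+01] F [ 0.4 -0.5 -1.1] w 0.0277 t 4.3833
```

Emit:
{"api": "servo_tool", "payload": {"plan": [[0, [3.6, 1.3, 0], [0, 0, -4]], [0, [3.5, 1.6, 0], [0, 0, -4.2]], [0, [3.4, 1.8, 0], [0, 0, -4.2]], [0, [3.2, 2, 0], [0, 0, -4.2]], [0, [3.1, 2.3, 0], [0, 0, -4.2]], [0, [2.9, 2.5, 0], [0, 0, -4.2]], [0, [2.7, 2.7, 0], [0, 0, -4.2]], [0, [2, 2.4, 0], [0, 0, -3]], [0, [0.5, 1, 0], [0, 0, -1]], [0, [0, 0, 0], [0, 0, 0]], [0, [0, 0, 0], [0, 0, 0]]]}}

```text
time_s: 5.3
tool_pos: [0.6395, 0.0343, 0.1473]
tool_rot: [-179.1, -0.2, 97.0]
force: [-0.8, -0.5, -0.9]
grip_width: 0.0276
```

```bash
python3 -c "
from h import *
to(bw(0,.0155,.11),96.3)
c=cam('wrist');cv2.imwrite('pics/w2.png',c['image'])
for p in [(.014,.0605),(-.014,.0605),(.014,-.0295)]: print(proj(c,bw(*p,.02)))"
```

```text
shift cm [-0.06 -0.61  3.74] turn [-0.93 -0.24  0.73] at [0.6395 0.0343 0.1473] [-179.07   -0.25   97.03] F [-0.8 -0.5 -0.9] w 0.0276 t 5.3
(np.float64(331.07039862853156), np.float64(140.94155232178392))
(np.float64(299.2596976347942), np.float64(140.49984833851337))
(np.float64(329.0268904110616), np.float64(237.0883885115664))
```

View pics/w2.png

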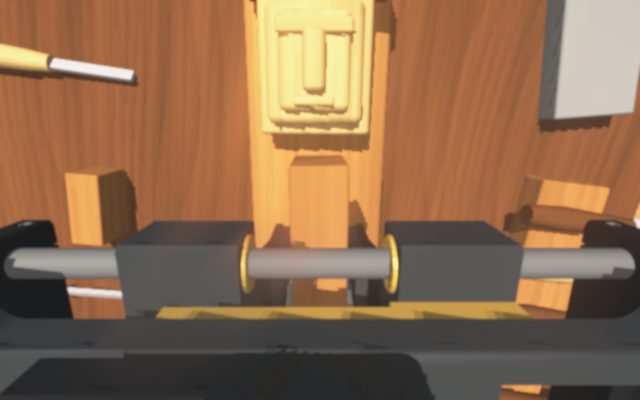

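```bash
python3 -c "
from h import *
c=cam('wrist');o=env.get_obs();M=R.from_euler('xyz',o['tool_rot'],degrees=True)
t=o['tool_pos']
for u,v,z in [(291,164,.0253),(348,164,.0253),(292,157,-.0147),(346,157,-.0147)]:
  print((M.inv().apply(px(c,u,v,t[2]+z)-t)*1000).round(1))
for u,v,z in [(262,133,.054),(370,134,.054)]:
  print(R.from_euler('z',-YAW,degrees=True).apply(px(c,u,v,z)-CEN).round(4))
"
```

```text
[ 47.6 -12.2 -24.9]
[ 47.7  11.8 -25.3]
[ 45.3 -15.1  15.2]
[45.4 14.1 14.7]
[-0.0408  0.0683  0.054 ]
[0.0425 0.0686 0.054 ]
```

Emit:
{"api": "servo_tool", "payload": {"plan": [[0, [-0.1, -0.4, 1.5], [-0.9, 0, 0.7]], [0, [0, -0.2, 1.5], [0, 0, 0]], [0, [0, 0, 0.8], [0, 0, 0]], [0, [0, 0, 0], [0, 0, 0]]]}}

```text
time_s: 5.73
tool_pos: [0.6301, 0.025, 0.11]
tool_rot: [179.9, -0.2, 95.6]
force: [0.2, 0.5, -0.6]
grip_width: 0.0278
```

```bash
python3 -c "
from h import *
to(bw(0,.015,.036),96.3)"
```

```text
shift cm [0.7  0.35 7.41] turn [ 0.07 -0.21 -0.66] at [0.6301 0.025  0.11  ] [179.93  -0.21  95.64] F [ 0.2  0.5 -0.6] w 0.0278 t 5.7333
```

Emit:
{"api": "servo_tool", "payload": {"plan": [[0, [0.7, 0.3, 1], [0, 0, -0.6]], [0, [0, 0, 1.2], [0, 0, 0]], [0, [0, 0, 0.8], [0, 0, 0]], [0, [0, 0, 0], [0, 0, 0]], [0, [0, 0, 0], [0, 0, 0]]]}}

```text
time_s: 6.15
tool_pos: [0.6328, 0.031, 0.079]
tool_rot: [179.8, -0.2, 96.1]
force: [0.1, 0.2, -1.1]
grip_width: 0.0279
```

```bash
python3 -c "
from h import *
to(bw(0,.015,.036),96.3)"
```

```text
shift cm [0.13 0.01 4.3 ] turn [ 0.19 -0.22 -0.19] at [0.6328 0.031  0.079 ] [179.81  -0.22  96.11] F [ 0.1  0.2 -1.1] w 0.0279 t 6.15
```

Emit:
{"api": "servo_tool", "payload": {"plan": [[0, [0.1, 0, 1.2], [0, -0.2, -0.2]], [0, [0, 0, 1.2], [0, 0, 0]], [0, [0, 0, 0.6], [0, 0, 0]], [0, [0, 0, 0.4], [0, 0, 0]], [0, [0, 0, 0], [0, 0, 0]], [0, [0, 0, 0], [0, 0, 0]]]}}

```text
time_s: 6.65
tool_pos: [0.6345, 0.0326, 0.0435]
tool_rot: [179.7, -0.0, 96.4]
force: [-1.2, -0.1, 0.7]
grip_width: 0.0278
```

```bash
python3 -c "
from h import *
to(bw(0,.015,.036),96.3)"
```

```text
shift cm [ 0.01 -0.16  0.75] turn [ 0.32 -0.01  0.07] at [0.6345 0.0326 0.0435] [ 1.7968e+02 -1.0000e-02  9.6370e+01] F [-1.2 -0.1  0.7] w 0.0278 t 6.65
```

Emit:
{"api": "servo_tool", "payload": {"plan": [[0, [0, -0.1, 0.4], [0.3, 0, 0]], [0, [0, 0, 0.3], [0, 0, 0]], [0, [0, 0, 0.2], [0, 0, 0]], [0, [0, 0, 0], [0, 0, 0]], [0, [0, 0, 0], [0, 0, 0]]]}}

```text
time_s: 7.07
tool_pos: [0.6352, 0.0324, 0.044]
tool_rot: [179.8, -0.2, 96.4]
force: [0.5, -0.7, -0.2]
grip_width: 0.0277
```

```bash
python3 -c "
from h import *
to(bw(0,.015,.035),96.3)"
```

```text
shift cm [ 0.03 -0.23  0.9 ] turn [ 0.16 -0.23  0.06] at [0.6352 0.0324 0.044 ] [179.84  -0.23  96.36] F [ 0.5 -0.7 -0.2] w 0.0277 t 7.0667
```

Emit:
{"api": "servo_tool", "payload": {"plan": [[0, [0, -0.2, 0.5], [0, 0, 0]]]}}

```text
time_s: 7.15
tool_pos: [0.6356, 0.0324, 0.0423]
tool_rot: [179.6, -0.3, 96.4]
force: [-7.3, 0.7, 35.3]
grip_width: 0.0276
```

Emit:
{"api": "servo_tool", "payload": {"plan": [[0, [0, 0, 0.6], [0, 0, 0]]]}}

```text
time_s: 7.23
tool_pos: [0.6356, 0.0323, 0.0408]
tool_rot: [179.6, -0.4, 96.4]
force: [-17.4, -0.5, 35.9]
grip_width: 0.0279
```

The block is down on the board (35 N at contact); it had slipped in the grip at pickup. Releasing and lifting.

Emit:
{"api": "servo_tool", "payload": {"plan": [[0, [0, 0, 0], [0, 0, 0]], [0, [0, 0, 0], [0, 0, 0]], [0.4, [0, 0, 0], [0, 0, 0]], [0.75, [0, 0, 0], [0, 0, 0]], [0.75, [0, 0, 0], [0, 0, 0]], [0.75, [0, 0, 0], [0, 0, 0]], [0.75, [0, 0, 0], [0, 0, 0]], [0.75, [0, 0, 0], [0, 0, 0]], [0.75, [0, 0, 0], [0, 0, 0]]]}}

```text
time_s: 7.98
tool_pos: [0.6353, 0.0322, 0.0392]
tool_rot: [179.7, -0.3, 96.4]
force: [-0.8, -0.6, 0.5]
grip_width: 0.0626
```

Emit:
{"api": "servo_tool", "payload": {"plan": [[0.75, [0, 0, -1.5], [0, 0, 0]], [0.75, [0, 0, -3], [0, 0, 0]], [0.75, [0, 0, -3], [0, 0, 0]], [0.75, [0, 0, -3], [0, 0, 0]], [0.75, [0, 0, 0], [0, 0, 0]], [0.75, [0, 0, 0], [0, 0, 0]]]}}

```text
time_s: 8.48
tool_pos: [0.6327, 0.0315, 0.1454]
tool_rot: [-180.0, -0.3, 96.4]
force: [-0.1, -0.3, -0.2]
grip_width: 0.0655
```

```bash
python3 - <<'E'
from h import *
to(bw(0,-.185,.15),96.3)
w=cam('wrist')['image']; s=cam('scene')['image']
a=cv2.resize(w,None,fx=.75,fy=.75); b=cv2.resize(s[200:350,260:460],(480,360))
b=b[:300]; cv2.imwrite('pics/rel.png',np.hstack([cv2.resize(w,(400,250)),cv2.resize(s[190:340,250:490],(400,250))]))
E
```

```text
shift cm [-19.9    0.02  -0.56] turn [-0.04 -0.29  0.08] at [0.6327 0.0315 0.1454] [-179.96   -0.29   96.38] F [-0.1 -0.3 -0.2] w 0.0655 t 8.4833
```

View pics/rel.png

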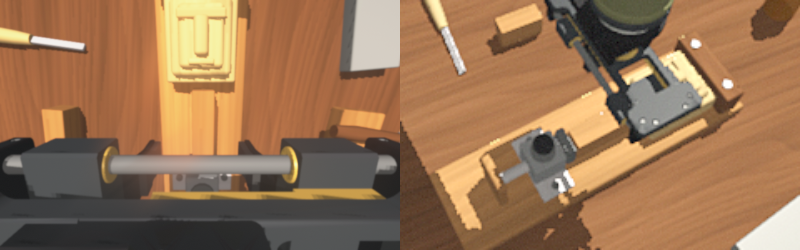

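The block stands straight in the gap between blank and pad (wrist crop, block at about (203,115)). Next I go behind the push plate with the fingers shut.

Emit:
{"api": "servo_tool", "payload": {"plan": [[0, [-3, 0, 0], [0, 0, 0]], [0, [-4, 0, 0], [0, 0, 0]], [0, [-4, 0, 0], [0, 0, 0]], [0, [-4, 0, 0], [0, 0, 0]], [0, [-3, 0, 0], [0, 0, 0]], [0, [-1.5, 0, 0], [0, 0, 0]], [0, [0, 0, 0], [0, 0, 0]], [0, [0, 0, 0], [0, 0, 0]]]}}

```text
time_s: 9.25
tool_pos: [0.6499, -0.1642, 0.1295]
tool_rot: [-178.9, -0.6, 96.8]
force: [0.2, 0.6, 0.1]
grip_width: 0.0197
```

```bash
python3 - <<'E'
from h import *
to(bw(0,-.188,.045),96.3)
c=cam('top'); a=cv2.resize(c['image'][110:200,200:400],None,fx=4,fy=4,interpolation=cv2.INTER_CUBIC); cv2.imwrite('pics/top2.png',a)
E
```

```text
shift cm [-0.65  0.64  8.43] turn [-1.11 -0.57  0.53] at [ 0.6499 -0.1642  0.1295] [-178.89   -0.57   96.82] F [0.2 0.6 0.1] w 0.0197 t 9.25
```

View pics/top2.png

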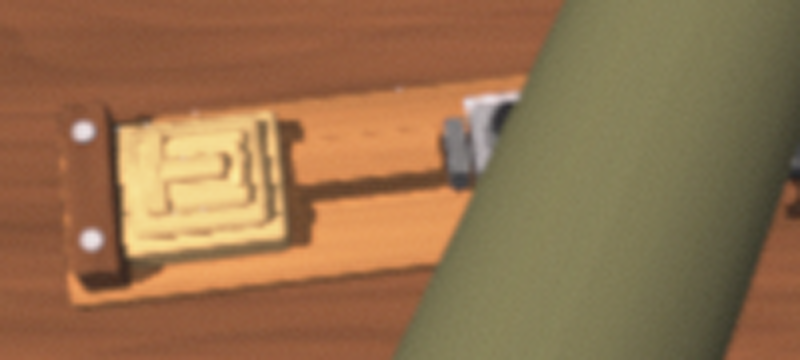

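The top crop shows the block aligned in the gap, from (300,160) to (440,150), casting a straight shadow. Descending behind the plate.

Emit:
{"api": "servo_tool", "payload": {"plan": [[0, [-0.6, 0.6, 1], [-1.1, -0.5, 0.5]], [0, [0, 0, 2], [0, 0, 0]], [0, [0, 0, 2], [0, 0, 0]], [0, [0, 0, 0], [0, 0, 0]], [0, [0, 0, 0], [0, 0, 0]]]}}

```text
time_s: 9.72
tool_pos: [0.6574, -0.1565, 0.0763]
tool_rot: [-180.0, -0.4, 97.0]
force: [-0.1, 0.0, 0.7]
grip_width: 0.0002
```

```bash
python3 -c "
from h import *
to(bw(0,-.185,.045),96.3)"
```

```text
shift cm [-0.97 -0.36  3.13] turn [-0.01 -0.44  0.75] at [ 0.6574 -0.1565  0.0763] [-180.     -0.44   97.05] F [-0.1  0.   0.7] w 0.0002 t 9.7167
```

Emit:
{"api": "servo_tool", "payload": {"plan": [[0, [-0.9, -0.4, 1], [0, -0.4, 0.7]], [0, [0, 0, 1.5], [0, 0, 0]], [0, [0, 0, 0.6], [0, 0, 0]], [0, [0, 0, 0], [0, 0, 0]], [0, [0, 0, 0], [0, 0, 0]]]}}

```text
time_s: 10.13
tool_pos: [0.656, -0.1622, 0.0445]
tool_rot: [179.9, -0.1, 96.6]
force: [-0.5, 0.2, 0.8]
grip_width: 0.0008
```

```bash
python3 -c "
from h import *
to(bw(0,-.1585,.042),96.3)"
```

```text
shift cm [ 2.26 -0.14  0.25] turn [ 0.15 -0.08  0.29] at [ 0.656  -0.1622  0.0445] [ 1.7985e+02 -8.0000e-02  9.6590e+01] F [-0.5  0.2  0.8] w 0.0008 t 10.1333
```

Emit:
{"api": "servo_tool", "payload": {"plan": [[0, [0.8, -0.1, 0], [0, 0, 0.2]], [0, [0.7, 0, 0], [0, 0, 0]], [0, [0.5, 0, 0], [0, 0, 0]], [0, [0.4, 0, 0], [0, 0, 0]]]}}

```text
time_s: 10.47
tool_pos: [0.6525, -0.1393, 0.0457]
tool_rot: [179.8, 0.1, 96.2]
force: [0.6, -5.4, -3.0]
grip_width: 0.0002
```

Emit:
{"api": "servo_tool", "payload": {"plan": [[0, [0.4, 0, 0], [0, 0, 0]], [0, [0.4, 0, 0], [0, 0, 0]]]}}

```text
time_s: 10.63
tool_pos: [0.6518, -0.1338, 0.0459]
tool_rot: [179.7, 0.4, 96.2]
force: [2.5, -4.9, -3.0]
grip_width: 0.0004
```

```bash
python3 -c "
from h import *
to(bw(0,-.1585,.042),96.3)"
```

```text
shift cm [-0.61 -0.04  0.4 ] turn [ 0.32  0.38 -0.13] at [ 0.6518 -0.1338  0.0459] [179.68   0.38  96.17] F [ 2.5 -4.9 -3. ] w 0.0004 t 10.6333
```

The ram slides at about 5 N. Continuing in small steps.

Emit:
{"api": "servo_tool", "payload": {"plan": [[0, [0.4, 0, 0.1], [0, 0, 0]], [0, [0.4, 0, 0.1], [0, 0, 0]]]}}

```text
time_s: 10.8
tool_pos: [0.6514, -0.1288, 0.0457]
tool_rot: [179.6, 0.6, 96.1]
force: [-1.0, -5.3, 2.3]
grip_width: 0.0004
```

Emit:
{"api": "servo_tool", "payload": {"plan": [[0, [0.4, 0, 0.1], [0, 0, 0]]]}}

```text
time_s: 10.88
tool_pos: [0.6512, -0.127, 0.0457]
tool_rot: [179.5, 0.8, 96.0]
force: [1.5, -11.0, 2.2]
grip_width: 0.0005
```

Emit:
{"api": "servo_tool", "payload": {"plan": [[0, [0.35, 0, 0.1], [0, 0, 0]]]}}

```text
time_s: 10.97
tool_pos: [0.6512, -0.1272, 0.0459]
tool_rot: [179.4, 1.1, 95.9]
force: [0.7, -10.3, 1.2]
grip_width: 0.0004
```

Emit:
{"api": "servo_tool", "payload": {"plan": [[0, [0.3, 0, 0], [0, 0, 0]]]}}

```text
time_s: 11.05
tool_pos: [0.6511, -0.1275, 0.0462]
tool_rot: [179.4, 1.4, 95.8]
force: [2.8, -7.0, -5.4]
grip_width: 0.0007
```

Emit:
{"api": "servo_tool", "payload": {"plan": [[0, [0.5, 0, 0.1], [0.5, 1.4, 0]]]}}

```text
time_s: 11.13
tool_pos: [0.6509, -0.1268, 0.0459]
tool_rot: [179.8, 0.4, 95.7]
force: [1.7, -11.9, -1.6]
grip_width: 0.0007
```

Emit:
{"api": "servo_tool", "payload": {"plan": [[0, [0.6, 0, 0.1], [0, 0.5, 0]]]}}

```text
time_s: 11.22
tool_pos: [0.6509, -0.1268, 0.0459]
tool_rot: [179.7, 0.2, 95.5]
force: [2.0, -12.9, -0.1]
grip_width: 0.0008
```

Emit:
{"api": "servo_tool", "payload": {"plan": [[0, [0.6, 0, 0.1], [0, 0.5, 0]]]}}

```text
time_s: 11.3
tool_pos: [0.6509, -0.1268, 0.0459]
tool_rot: [179.5, 0.2, 95.3]
force: [2.3, -10.6, -0.0]
grip_width: 0.0005
```

```bash
python3 -c "
from h import *
to(bw(0,-.1425,.042),96.3)"
```

```text
shift cm [ 0.28 -0.04  0.39] turn [ 0.47  0.17 -1.  ] at [ 0.6509 -0.1268  0.0459] [1.7953e+02 1.7000e-01 9.5300e+01] F [  2.3 -10.6  -0. ] w 0.0005 t 11.3
```

Emit:
{"api": "servo_tool", "payload": {"plan": [[0, [0.9, 0, 0.1], [0.4, 0.4, -1]]]}}

```text
time_s: 11.38
tool_pos: [0.6509, -0.1267, 0.046]
tool_rot: [179.7, 0.4, 96.0]
force: [5.5, -19.9, -5.4]
grip_width: 0.0006
```

Emit:
{"api": "servo_tool", "payload": {"plan": [[0, [1, 0, 0.1], [0, 0.4, -0.5]]]}}

```text
time_s: 11.47
tool_pos: [0.651, -0.1269, 0.0461]
tool_rot: [179.5, 0.8, 96.2]
force: [6.0, -19.2, -5.8]
grip_width: 0.0006
```

Emit:
{"api": "servo_tool", "payload": {"plan": [[0, [1.1, 0, 0.1], [0, 0.4, -0.5]]]}}

```text
time_s: 11.55
tool_pos: [0.6512, -0.1271, 0.0462]
tool_rot: [179.3, 1.2, 96.4]
force: [5.7, -20.6, -5.7]
grip_width: 0.0005
```

```bash
python3 - <<'E'
from h import *
to(bw(0,-.1425,.042),96.3)
c=cam('top'); a=cv2.resize(c['image'][110:200,200:350],None,fx=5,fy=5,interpolation=cv2.INTER_CUBIC); cv2.imwrite('pics/top3.png',a)
E
```

```text
shift cm [ 0.32 -0.07  0.41] turn [0.74 1.22 0.08] at [ 0.6512 -0.1271  0.0462] [179.26   1.22  96.37] F [  5.7 -20.6  -5.7] w 0.0005 t 11.55
```

View pics/top3.png

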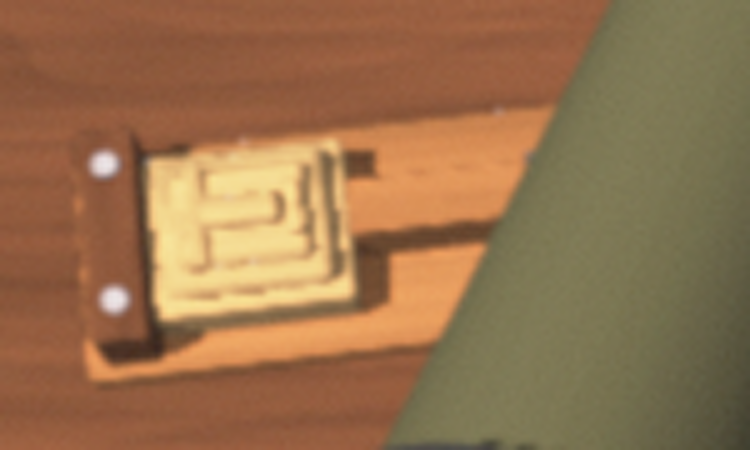

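At 20 N the plate no longer moves, and the block touches the blank, whose end is at (343–357, 140–305). I'll push a little more and hold, then back off.

Emit:
{"api": "servo_tool", "payload": {"plan": [[0, [1.2, 0, 0.2], [0.7, 1.2, 0]], [0, [1.2, 0, 0.2], [0, 0.4, 0]], [0, [1.2, 0, 0.2], [0, 0.4, 0]], [0, [1.2, 0, 0.2], [0, 0.4, 0]]]}}

```text
time_s: 11.93
tool_pos: [0.6512, -0.1278, 0.0464]
tool_rot: [178.9, 2.2, 94.7]
force: [2.4, -20.0, 0.4]
grip_width: 0.0005
```

Emit:
{"api": "servo_tool", "payload": {"plan": [[0, [-0.3, 0, 0], [0, 0, 0]], [0, [-1.2, 0, 0], [0, 0.5, 0]], [0, [-1, 0, 0], [0, 0, 0]], [0, [0, 0, -2], [0, 0, 0]], [0, [0, 0, -3], [0, 0, 0]], [0, [0, 0, -3], [0, 0, 0]], [0, [0, 0, -2], [0, 0, 0]], [0, [0, 0, 0], [0, 0, 0]], [0, [0, 0, 0], [0, 0, 0]]]}}

```text
time_s: 12.68
tool_pos: [0.6501, -0.1453, 0.1513]
tool_rot: [179.1, 1.1, 94.7]
force: [0.2, 0.0, -1.2]
grip_width: 0.0004
```

```bash
python3 - <<'E'
from h import *
to(bw(0,-.073,.15),96.3)
c=cam('scene');cv2.imwrite('pics/s3.png',cv2.resize(c['image'][190:340,250:490],(800,500),interpolation=cv2.INTER_CUBIC))
for y in (-.07,-.073,-.0755):print(y,proj(c,bw(0,y,.096)))
E
```

```text
shift cm [ 9.06 -0.01 -0.05] turn [ 0.92  1.11 -1.6 ] at [ 0.6501 -0.1453  0.1513] [179.07   1.1   94.7 ] F [ 0.2  0.  -1.2] w 0.0004 t 12.6833
-0.07 (np.float64(336.9812980461992), np.float64(272.69320486549964))
-0.073 (np.float64(335.6785188594198), np.float64(273.35855788906935))
-0.0755 (np.float64(334.5910372585177), np.float64(273.91395452004053))
```

View pics/s3.png

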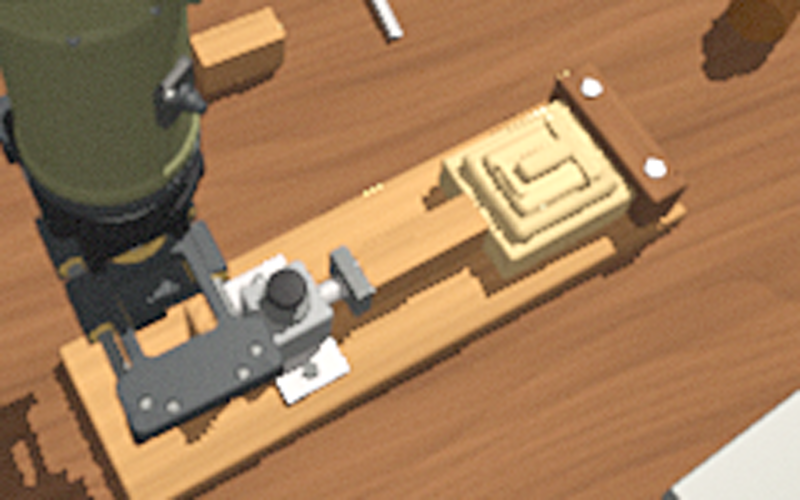

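Pad, block and blank are touching in line, and the plunger head at crop (287,285) agrees with the prediction within 2 px. Moving over the plunger.

Emit:
{"api": "servo_tool", "payload": {"plan": [[0, [2.5, 0, 0], [0.9, 1.1, -1.6]], [0, [3, 0, 0], [0, 0, 0]], [0, [2, 0, 0], [0, 0, 0]], [0, [1, 0, 0], [0, 0, 0]], [0, [0, 0, 0], [0, 0, 0]], [0, [0, 0, 0], [0, 0, 0]]]}}

```text
time_s: 13.23
tool_pos: [0.6367, -0.0532, 0.1426]
tool_rot: [-179.2, -0.3, 96.5]
force: [-0.1, -1.2, 0.2]
grip_width: 0.0002
```

```bash
python3 -c "
from h import *
to(bw(0,-.074,.096),96.3)"
```

```text
shift cm [-0.37  0.63  4.65] turn [-0.78 -0.31  0.25] at [ 0.6367 -0.0532  0.1426] [-179.22   -0.31   96.55] F [-0.1 -1.2  0.2] w 0.0002 t 13.2333
```

Emit:
{"api": "servo_tool", "payload": {"plan": [[0, [-0.3, 0.6, 1], [-0.8, -0.3, 0.2]], [0, [0, 0, 1], [0, 0, 0]], [0, [0, 0, 0.8], [0, 0, 0]], [0, [0, 0, 0], [0, 0, 0]], [0, [0, 0, 0], [0, 0, 0]]]}}

```text
time_s: 13.65
tool_pos: [0.6414, -0.06, 0.1106]
tool_rot: [-179.8, 0.1, 96.1]
force: [-0.4, -0.5, 0.8]
grip_width: 0.0002
```

```bash
python3 -c "
from h import *
to(bw(0,-.074,.096),96.3)"
```

```text
shift cm [0.39 0.18 1.46] turn [-0.23  0.11 -0.18] at [ 0.6414 -0.06    0.1106] [-1.7977e+02  1.1000e-01  9.6120e+01] F [-0.4 -0.5  0.8] w 0.0002 t 13.65
```

Emit:
{"api": "servo_tool", "payload": {"plan": [[0, [0.3, 0.2, 0.6], [-0.2, 0, 0]], [0, [0.1, 0, 0.6], [0, 0, 0]], [0, [0, 0, 0.5], [0, 0, 0]]]}}

```text
time_s: 13.9
tool_pos: [0.6437, -0.0574, 0.0938]
tool_rot: [179.9, 0.1, 96.0]
force: [-1.4, -1.1, 3.2]
grip_width: 0.0
```

Emit:
{"api": "servo_tool", "payload": {"plan": [[0, [0, 0, 0.4], [0, 0, 0]], [0, [0, 0, 0.4], [0, 0, 0]]]}}

```text
time_s: 14.07
tool_pos: [0.6437, -0.0575, 0.0863]
tool_rot: [179.9, 0.1, 96.0]
force: [-4.1, -0.4, 15.9]
grip_width: 0.0005
```

Emit:
{"api": "servo_tool", "payload": {"plan": [[0, [0, 0, 0.3], [0, 0, 0]]]}}

```text
time_s: 14.15
tool_pos: [0.6438, -0.0575, 0.0861]
tool_rot: [179.9, 0.1, 96.0]
force: [-11.6, 2.4, 28.5]
grip_width: 0.0005
```

The plunger is at its stop: 9.9 mm down, with force rising to 28 N. Holding briefly, then lifting.

Emit:
{"api": "servo_tool", "payload": {"plan": [[0, [0, 0, 0.3], [0, 0, 0]], [0, [0, 0, 0.3], [0, 0, 0]]]}}

```text
time_s: 14.32
tool_pos: [0.6438, -0.0575, 0.0863]
tool_rot: [179.9, -0.1, 96.0]
force: [-6.8, 1.3, 16.0]
grip_width: 0.0004
```

Emit:
{"api": "servo_tool", "payload": {"plan": [[0, [0, 0, -0.8], [0, 0, 0]], [0, [0, 0, -1.5], [0, 0, 0]], [0, [0, 0, -3], [0, 0, 0]], [0, [0, 0, -3], [0, 0, 0]], [0, [0, 0, -3], [0, 0, 0]], [0, [-3, -4, 0], [0, 0, 0]], [0, [0, -4, 0], [0, 0, 0]], [0, [0, -4, 0], [0, 0, 0]], [0, [0, -3, 0], [0, 0, 0]], [0, [0, 0, 0], [0, 0, 0]], [0, [0, 0, 0], [0, 0, 0]], [0, [0, 0, 0], [0, 0, 0]]]}}

```text
time_s: 15.32
tool_pos: [0.5021, -0.0982, 0.2039]
tool_rot: [179.3, -0.2, 96.2]
force: [1.2, 0.4, -0.7]
grip_width: 0.0005
```

```bash
python3 - <<'E'
from h import *
print(env.get_obs()['force'].round(1))
c=cam('scene');cv2.imwrite('pics/s4.png',cv2.resize(c['image'][190:340,250:490],(800,500),interpolation=cv2.INTER_CUBIC))
E
```

```text
[ 1.2  0.4 -0.7]
```

View pics/s4.png

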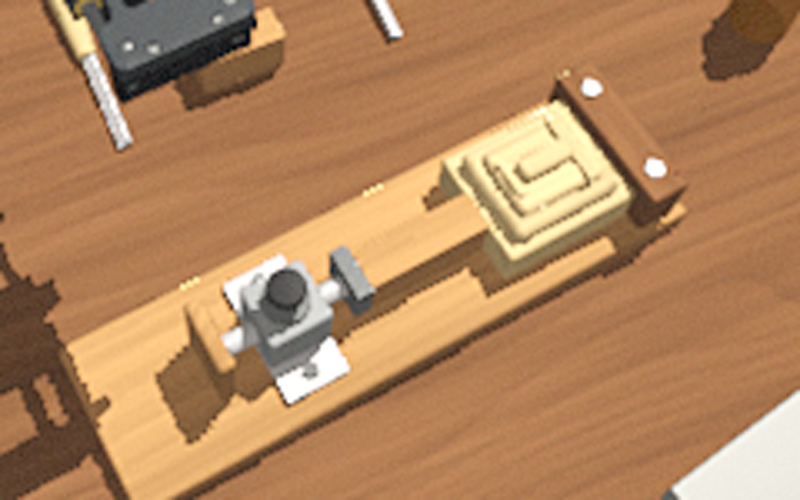

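Plunger back up at (287,288). The pad is on the block, the block on the blank, and the blank at the stop. The arm is clear and the bottle is upright, so I'm handing in.

```bash
python3 -c "
from h import *
env.sign_off()"
```

```text
the job is handed in; nothing more can be done
```

I clamped the mask blank against the stop with the long packing block, worked the lock plunger, and handed the job in at about 15.4 s of the 64 s allowed. No verdict is reported.

- **Block choice:** I measured a gap of about 104 mm. Only the 90 mm block fits the 40 mm stroke. The 65 mm one would have needed about 41 mm.
- **Clamping:** The ram slid at about 5 N, moved about 13 mm, then stopped moving while I held about 20 N on the push plate. I had estimated 16 mm of travel, so the measurement was 3 mm off.
- **Lock:** The plunger went down 9.9 mm to its stop, with force rising to 28 N, and came back up.

**Last checks:** The last picture shows pad, block, blank and stop touching in line, the plunger up, and the bottle's lower part upright. The tool force was close to zero with the arm clear of everything.

- **Not confirmed:** I could not read the clamping force left after I let go. I saw the blank against the stop only in the pictures and from the ram refusing to move further, and did not measure it afterwards. The cup was outside the last picture, but the arm never went near it.
- **Grip slip:** The block slipped about 9 mm down in the grip at pickup, so it met the board sooner than planned, at about 35 N. It still stood straight in the gap.

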